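# Pin the finger guard of a sealing station

## Task

Swing the guard leaf across in front of the sealing bar so that its knuckle stands over the knuckle of the fixed leaf, then take the straight-headed hinge pin out of the pin stand, push it down through both knuckles until its collar is fully home on the upper one, and let go. The lower knuckle slides stiffly in a slot and is never quite where you expect, so feel for its hole gently: never press the pin against the guard with more than 30 N, and leave the ball-headed pin and everything else lying about alone.

Things in the scene. Friction and masses are not known exactly. Their poses are not given: they have to be found in the camera images.
- station: Fixed sealing station: steel deck 280 (x) by 300 (y) by 16 mm; origin at the centre of its underside on the table, x away from the robot at yaw 0, z up. The two-leaf finger guard stands on the line x = -20 mm: on the right the swing leaf on its pivot post (y -100), on the left the fixed leaf, a clear panel in an aluminium frame, y 62 to 146, top 64 mm, with the lower knuckle at its inner end.
- bar_top (a point): Centre of the top of the sealing bar behind the guard, an aluminium bar with a green pad: station x 60 to 110, y -130 to 130 mm, top 62 mm above the table.
- slot_mid (a point): Middle place of the lower knuckle's hole, at its top face (station x -20, y 40, z 46 mm; axes as the station). That knuckle is a dark steel block 48 x 40 x 28 mm with an upright 12 mm through hole; it slides stiffly (about 14 N) in a slot along the station's x and may stand up to 8 mm either way from here. Where is not reported, and it is hidden once the leaf is across.
- catch (a point): Sprung ball catch in the lower knuckle's hole, given at that hole's middle place, station z 30 mm. From about 10 mm below the knuckle's top face down it resists the pin: 5 to 18 N of downward push is needed from there to home, and it then holds the pin. A firm stop nearer the top face means that the pin has missed the hole.
- leaf (a joint): Angle of the swing leaf about its upright pivot, rad: 0 when its knuckle is over the middle of the slot, positive towards the robot (anticlockwise from above), stops at -0.09 and 1.0. Stiff hinge (0.15 N m): it stays where it is left.
- leaf_eye (a point): Centre of the hole's mouth on the top face of the upper knuckle, an aluminium block 34 x 34 x 22 mm at the free end of the swing leaf, 140 mm from the pivot, top 72 mm above the table, underside 50 mm; upright through hole of 13 mm. The point moves with the leaf, z up.
- leaf_knob (a point): Top centre of the black upright grip knob on the leaf's arm, 70 mm from the pivot: a cylinder of diameter 16 mm, 35 mm tall, standing on the arm's top face, 72 mm above the table. The arm is 12 mm thick. The point moves with the leaf.
- hinge_pin: The loose steel hinge pin, 55 to 90 g: shaft diameter 10 mm, 50 mm long, nose slightly tapered (8 mm at the tip, 3 mm long); above it a collar of diameter 20 mm, 5 mm thick; above that a straight round head of diameter 12 mm, 30 mm tall. Origin at the tip, z up along the pin: collar underside at 50 mm, head from 55 to 85 mm. Starts upright in the stand, collar on the stand's top, in one or the other of its two holes.
- pin_tip (a point): Lower end of the hinge pin, on its axis.
- pin_collar (a point): Centre of the underside of the hinge pin's collar, 50 mm above the tip.
- stand: Fixed grey pin stand, block 45 (x) by 110 (y) by 60 mm, origin at the centre of its underside, z up; two upright holes of 13 mm, 54 mm deep, at y -30 and +30 mm.
- ball_pin: Another loose steel pin, standing in the stand's other hole: same shaft and collar but with a 24 mm ball for a head. Not wanted. Origin at its tip, z up.
- wrench: Loose bystander: small steel wrench, 110 mm, lying on the deck at its front left; origin at its underside.
- screwdriver: Loose bystander: screwdriver lying on the table.
- jar: Loose bystander: closed jar, diameter 60 mm, 80 mm tall, origin under its centre.
- weight: Loose bystander: brass weight, diameter 44 mm, 52 mm tall, origin under its centre.
- core: Loose bystander: cardboard tube core, diameter 76 mm, 50 mm tall, origin under its centre.
- spare_pad: Loose bystander: spare green pad, 40 x 100 x 12 mm, lying flat, origin under its centre.

How it is judged:
By the outcome, as a careful person would: the job done as asked, in the order asked, and still so for the second after the job is handed in, with the robot touching nothing.
It also fails if it takes over 69 s, if anything falls off the work surface, if the arm or the gripper's body presses on something with over 40 N, if the wrist force passes 120 N, or if a joint passes its speed limit or range.

## Robot

A 7-joint arm with a two-finger parallel gripper is mounted at the origin on the work surface. World frame = base frame: x ahead of the robot, y to its left, z up, the work surface at z = 0. Lengths are in m, angles in rad, forces in N, time in s.
With the tool pointing down it reaches from about 0.425 to 0.95 m from the base axis. Payload 4.7 kg.
Tool frame: the origin (TCP) lies between the finger pads; the fingertips stand 25 mm ahead of it and the grasp point (between the pads) lies 6 mm ahead of it; x points along the fingers, z is the direction in which the jaws open and shut, and the axes are right-handed (so a half turn about x gives the same grasp; the last joint's range is limited). The gripper opens to 85 mm and grips with 20 to 120 N. Pads are 22 mm wide; open, the fingers measure 114 mm over their backs; the gripper's body (76 mm by 85 mm) begins 54 mm behind the grasp point. The pads swing forward as they close: fully open they stand 13 mm farther back than shut.
Start: joints at [1.135, 0.469, -0.049, 1.532, 0.024, 1.141, -0.082], TCP at [0.267, -0.62, 0.256] pointing down, gripper open.
Joint ranges: [-2.59, 2.59], [-0.33, 1.99], [-1.39, 1.29], [0.1, 2.45], [-1.04, 4.18], [0.21, 1.99], [-2.66, 2.66]. Speed limits (rad/s): [2.57, 2.57, 3.14, 3.14, 3.14, 3.14, 3.14].

## Interface

Orientations are given as a 3x3 rotation matrix whose columns are the frame's x, y, z axes.
In Python, from rig import * gives the robot as it stands. Calls block until the motion is done:
- movep(position, orientation): joint-space move of the TCP to a pose.
- move_l(position, attitude=None, feed=0.15, until_force=None): straight line of the TCP; attitude=None keeps the orientation; feed is the mean speed in m/s. With until_force (N) it stops when the force on the tool has changed by that much, and returns True; else False.
- move_joints(angles): joint-space move.
- command_gripper(opening, newtons=None): finger opening in m; newtons is the grip in N (None keeps the last); returns when the fingers have stopped.
- sleep(seconds).
- inverse_kinematics(position, orientation): joint angles nearest the present ones, or None.
- sense(): the state.
- camera(name): name is "side" or "top" or "wrist"; returns (picture, depth): 384x512x3 uint8, red, green, blue; 384x512 float32, m along the optical axis (not along the pixel's ray), 0 where there is no reading.
- camera_params(name): a dict with "K" (3x3 intrinsics, pixels), "position" and "rotation" of the camera in the world; the wrist camera has in their place "tool_from_camera" (4x4, takes a point from camera to tool coordinates, whose origin is the TCP and whose axes are the tool frame's). Camera axes: x right, y down, z forward; pixel columns grow to the right and rows downward; lengths in m; the calibration is good to about 2 mm. The wrist camera is an equidistant fisheye: a pixel r from the principal point sees the ray r / f radians off the axis. A picture is of the moment at which its call begins: read the wrist's pose just before it. camera_params takes no time and is no camera call.
A pose or a line that the arm cannot do raises Unreachable and nothing moves.
- finish_job(): hands the job in, once; it reports no verdict.
The state is a dict: "time_s": time; "joint_pos": joint angles; "qd": joint speeds; "joint_efforts": joint torques, N m; "position": TCP position; "tcp_rot": TCP orientation; "wrist_force": force on the tool from outside, world axes, zero at the start; "ft_torque": the same for the moment, N m; "finger_gap": finger opening in m.
Only numpy, scipy, OpenCV 4.12 (cv2) and the standard library are available. Lean on these libraries where they do the work, as an engineer would, in place of code of your own. Each camera call takes 0.05 s, during which the arm holds its last target. There are 200 camera calls.

## Working session

There is one attempt and no reset: what is moved stays moved. The work goes in short steps, each a Python script; the robot and the scene stay as the last script left them, time stands still between calls to the robot, and variables do not carry over. Pictures are saved under pics/ and viewed, about 8 in all and at most 12, crops included, and the job is handed in when it is done.

```bash
ls; mkdir -p pics
cat > h.py <<'E'
from rig import *
import numpy as np, cv2
def save(name,fn):
    im,d=camera(name); cv2.imwrite('pics/'+fn+'.png',im[:,:,::-1]); np.save('pics/'+fn+'.npy',d); return im,d
def px2w(name,u,v,d):
    p=camera_params(name);K=p['K']
    r=np.array([(u-K[0][2])/K[0][0],(v-K[1][2])/K[1][1],1.0])
    return np.array(p['position'])+np.array(p['rotation'])@(r*d)
def ray(name,u,v,z):
    p=camera_params(name);K=p['K']
    r=np.array(p['rotation'])@np.array([(u-K[0][2])/K[0][0],(v-K[1][2])/K[1][1],1.0])
    o=np.array(p['position']); return o+r*(z-o[2])/r[2]
E
python3 - <<'E'
from h import *
a,_=save('top','top0'); b,_=save('side','side0')
for n in('top','side','wrist'):print(n,camera_params(n))
print(sense())
E
```

```text
pics
top {'K': array([[471.84034083,   0.        , 254.74902094],
       [  0.        , 471.84034083, 198.10797313],
       [  0.        ,   0.        ,   1.        ]]), 'position': array([0.37019858, 0.01970677, 1.54779254]), 'rotation': array([[ 0.00187341, -0.99002753,  0.14086159],
       [-0.99987693, -0.0040486 , -0.01515706],
       [ 0.0155762 , -0.14081585, -0.98991327]])}
side {'K': array([[349.05738014,   0.        , 250.05389038],
       [  0.        , 349.05738014, 192.20271935],
       [  0.        ,   0.        ,   1.        ]]), 'position': array([ 0.51990772, -0.89214625,  0.67351256]), 'rotation': array([[ 0.9976321 , -0.04464883,  0.05231318],
       [-0.06819852, -0.54381877,  0.83642699],
       [-0.00889659, -0.8380141 , -0.54557605]])}
wrist {'K': array([[297.31863964,   0.        , 264.89834939],
       [  0.        , 297.31863964, 190.72587073],
       [  0.        ,   0.        ,   1.        ]]), 'tool_from_camera': array([[-3.68084981e-04, -2.86306328e-01,  9.58138065e-01,
        -1.17558968e-01],
       [ 1.32029165e-03, -9.58137434e-01, -2.86305632e-01,

[... 308 characters left out ...]
.14099731, -0.08230298]), 'qd': array([-0.00029145, -0.00399136,  0.00021937, -0.00207381, -0.00053957,
       -0.00069034,  0.00027504]), 'joint_efforts': array([ 1.50262662e-03, -5.11517036e+01, -4.65635990e-02, -2.38389641e+01,
        1.08013998e-02,  4.37665702e-03,  5.61225733e-06]), 'position': array([ 0.26689263, -0.61947303,  0.25534374]), 'tcp_rot': array([[-7.81561911e-04,  9.18380263e-01,  3.95698222e-01],
       [ 1.60645752e-03,  3.95698985e-01, -9.18378861e-01],
       [-9.99998404e-01, -8.20975533e-05, -1.78460213e-03]]), 'wrist_force': array([-0.52950261,  0.29958701,  0.12978078]), 'ft_torque': array([-0.05033839, -0.04090742, -0.01407409]), 'finger_gap': 0.085525375122685}
```

View pics/top0.png

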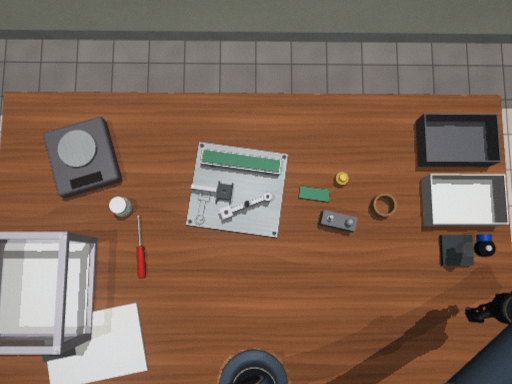

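View pics/side0.png

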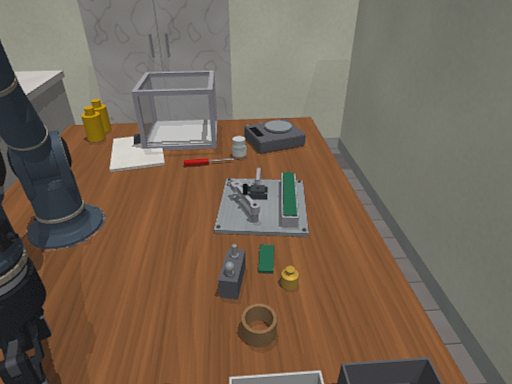

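Run:
```python
from h import *
im=cv2.imread('pics/top0.png'); s=cv2.imread('pics/side0.png')
cv2.imwrite('pics/c1.png',np.vstack([cv2.resize(im[138:242,182:362],(800,462),interpolation=cv2.INTER_CUBIC)]))
d=np.load('pics/top0.npy')
for u,v,z in[(199,144,.016),(287,153,.016),(276,236,.016),(188,227,.016),(331,218,.085),(349,223,.085),(338,221,.06),(247,204,.107),(268,197,.072),(224,213,.072)]:
    print(u,v,ray('top',u,v,z).round(4),px2w('top',u,v,d[v,u]).round(4))
```

```text
199 144 [0.7693 0.1821 0.016 ] [0.7688 0.1819 0.0179]
287 153 [ 0.7403 -0.1108  0.016 ] [ 0.7447 -0.1124 -0.0022]
276 236 [ 0.4643 -0.0729  0.016 ] [ 0.4641 -0.0728  0.0188]
188 227 [0.4926 0.2126 0.016 ] [0.4935 0.214  0.0053]
331 218 [ 0.5166 -0.2408  0.085 ] [ 0.516  -0.2397  0.0912]
349 223 [ 0.5012 -0.2968  0.085 ] [ 0.5004 -0.295   0.0931]
338 221 [ 0.5096 -0.2673  0.06  ] [ 0.5092 -0.2664  0.065 ]
247 204 [0.5568 0.0215 0.107 ] [0.5568 0.0215 0.1067]
268 197 [ 0.5839 -0.0448  0.072 ] [ 0.5826 -0.0444  0.0811]
224 213 [0.5325 0.0937 0.072 ] [0.5388 0.0965 0.0146]
```

View pics/c1.png

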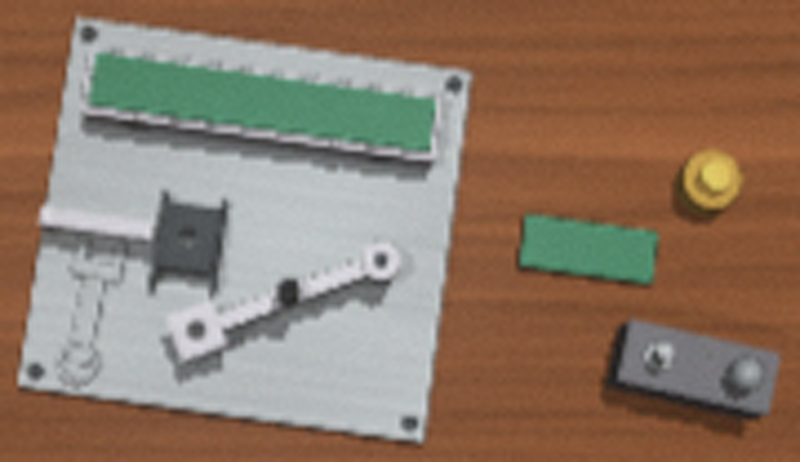

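```bash
cat >> h.py <<'E'
YAW=-0.11
def R(th):  # tool down, jaw axis at angle th from world x
    x=np.array([0,0,-1.]);z=np.array([np.cos(th),np.sin(th),0]);return np.c_[x,np.cross(z,x),z]
def wsave(fn):
    s=sense();im,d=camera('wrist');cv2.imwrite('pics/'+fn+'.png',im[:,:,::-1])
    np.savez('pics/'+fn+'.npz',p=s['position'],R=s['tcp_rot'],d=d);return im
def wray(fn,u,v):
    q=np.load('pics/'+fn+'.npz');c=camera_params('wrist');K=c['K'];T=np.array(c['tool_from_camera'])
    a=np.array([u-K[0][2],v-K[1][2]]);r=np.hypot(*a);th=r/K[0][0]
    k=np.r_[a/max(r,1e-9)*np.sin(th),np.cos(th)]
    return q['p']+q['R']@T[:3,3],q['R']@T[:3,:3]@k
def wplane(fn,u,v,z):
    o,k=wray(fn,u,v);return o+k*(z-o[2])/k[2]
def tri(*obs):
    A=np.zeros((3,3));b=np.zeros(3)
    for o,k in obs:
        P=np.eye(3)-np.outer(k,k);A+=P;b+=P@o
    p=np.linalg.solve(A,b);return p,max(np.linalg.norm((np.eye(3)-np.outer(k,k))@(p-o)) for o,k in obs)
E
python3 - <<'E'
from h import *
for n,th in(('a',YAW),('b',YAW+np.pi),('c',YAW+np.pi/2),('d',YAW-np.pi/2)):
  for p in([.517,-.24,.30],[.517,-.24,.135],[.6,.09,.1],[.6,.09,.35],[.56,.02,.1]):
    q=inverse_kinematics(p,R(th));print(n,p,None if q is None else np.round(q,2))
E
```

```text
a [0.517, -0.24, 0.3] [ 0.71  0.29 -0.44  1.71  0.13  1.16  0.13]
a [0.517, -0.24, 0.135] [ 0.68  0.47 -0.42  1.89  0.25  0.84  0.02]
a [0.6, 0.09, 0.1] [ 0.21  0.61 -0.59  1.81  0.44  0.85 -0.7 ]
a [0.6, 0.09, 0.35] [ 0.34  0.38 -0.76  1.55  0.27  1.32 -0.56]
a [0.56, 0.02, 0.1] [ 0.32  0.54 -0.57  1.93  0.4   0.79 -0.58]
b [0.517, -0.24, 0.3] [-0.46  0.42  1.12  1.78 -0.41  1.2  -2.47]
b [0.517, -0.24, 0.135] [-0.4   0.7   1.11  1.95 -0.76  0.99 -2.18]
b [0.6, 0.09, 0.1] [ 0.55  0.88 -1.18  1.8   0.91  1.13  2.08]
b [0.6, 0.09, 0.35] [ 0.57  0.53 -1.17  1.53  0.49  1.41  2.39]
b [0.56, 0.02, 0.1] [ 0.7   0.81 -1.18  1.91  0.88  1.06  2.17]
c [0.517, -0.24, 0.3] [ 0.92  0.34 -0.71  1.7   0.24  1.19  1.6 ]
c [0.517, -0.24, 0.135] [ 0.86  0.52 -0.66  1.88  0.41  0.88  1.46]
c [0.6, 0.09, 0.1] [ 0.35  0.68 -0.81  1.81  0.61  0.93  0.73]
c [0.6, 0.09, 0.35] [ 0.43  0.43 -0.92  1.54  0.35  1.34  0.94]
c [0.56, 0.02, 0.1] [ 0.45  0.59 -0.75  1.92  0.53  0.84  0.88]
d [0.517, -0.24, 0.3] [ 0.49  0.27 -0.15  1.73  0.04  1.15 -1.36]
d [0.517, -0.24, 0.135] [ 0.45  0.44 -0.11  1.9   0.06  0.81 -1.38]
d [0.6, 0.09, 0.1] [ 0.07  0.56 -0.39  1.82  0.29  0.81 -2.15]
d [0.6, 0.09, 0.35] [ 0.24  0.35 -0.61  1.55  0.21  1.3  -2.08]
d [0.56, 0.02, 0.1] [ 0.13  0.49 -0.32  1.94  0.22  0.75 -1.99]
```

Run:
```python
from h import *
ims=[]
for i,p in enumerate(([.50,-.29,.27],[.53,-.23,.27],[.55,.02,.25],[.60,.10,.25])):
    movep(p,R(YAW)); ims.append(wsave(f'w{i}'))
print(sense()['time_s'])
m=np.vstack([np.hstack(ims[:2]),np.hstack(ims[2:])])
cv2.imwrite('pics/m1.png',cv2.resize(m[:,:,::-1],(800,600),interpolation=cv2.INTER_AREA))
```

```text
3.6333
```

View pics/m1.png

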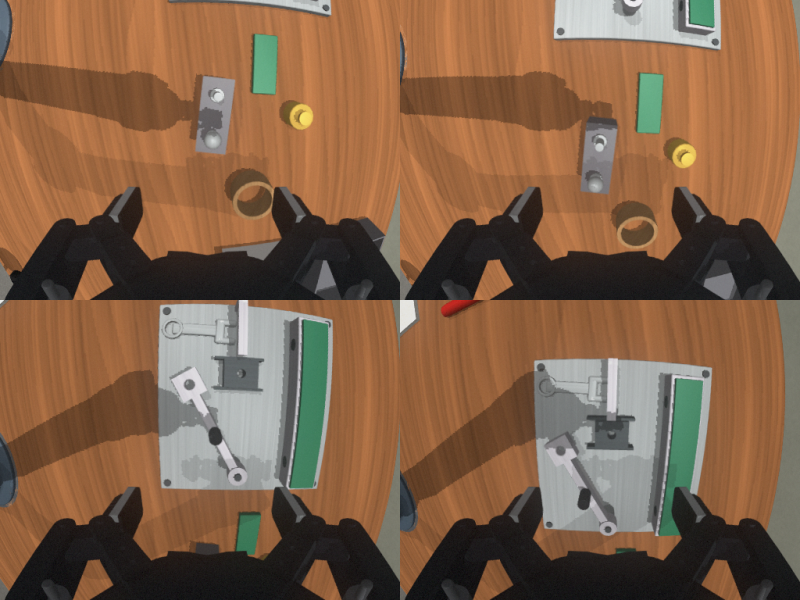

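Run:
```python
from h import *
L=lambda f,r,c,h,w,W,H:cv2.resize(cv2.imread(f'pics/{f}.png')[r:r+h,c:c+w],(W,H),interpolation=cv2.INTER_CUBIC)
m=np.vstack([np.hstack([L('w0',95,230,100,100,300,300),L('w2',70,200,100,166,498,300)]),np.hstack([L('w1',140,205,100,100,300,300),L('w3',155,175,100,166,498,300)])])
cv2.imwrite('pics/m2.png',m)
```

```text
(no output)
```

View pics/m2.png

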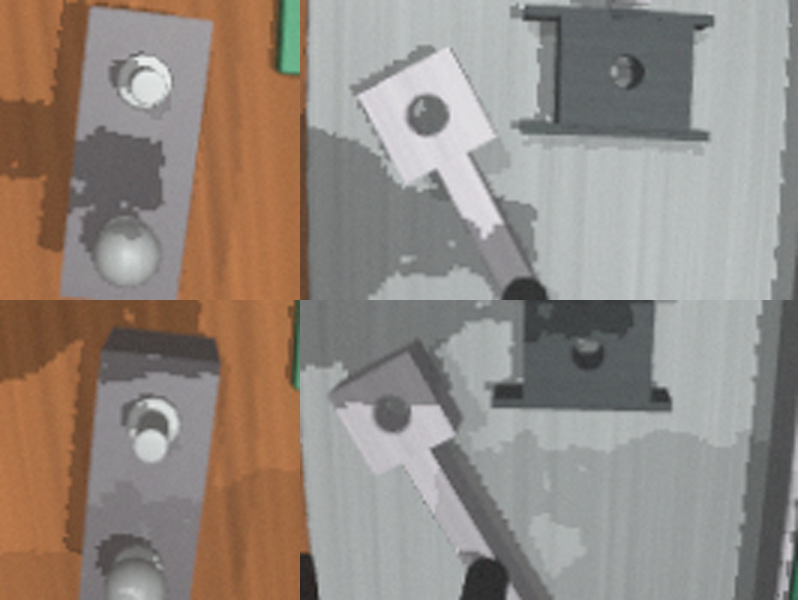

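Run:
```python
from h import *
P={'pin':((('w0',280,123.3),('w1',255.3,188.3)),.095),'eye':((('w2',242.3,108),('w3',205.3,193)),.072),'low':((('w2',308.7,93.7),('w3',271,172.3)),.046),'pivot':((('w2',303.4,226.6),('w3',265,292)),.072)}
for n,(o,z) in P.items():
    p,e=tri(*[wray(*a) for a in o]);print(n,p.round(4),'res',round(e,4),[wplane(*a,z)[:2].round(4) for a in o])
# station corner screws / deck edges in w3 by mask? knob by dark mask
import numpy as np
for f,(r0,r1,c0,c1) in {'w2':(155,200,250,300),'w3':(230,275,215,260)}.items():
    im=cv2.imread(f'pics/{f}.png')[r0:r1,c0:c1].max(2);d=np.load(f'pics/{f}.npz')['d'][r0:r1,c0:c1]
    k,l,s,c=cv2.connectedComponentsWithStats((im<60).astype(np.uint8));i=1+s[1:,4].argmax();m=l==i
    v,u=np.nonzero(m);pts=[]
    for a,b,dd in zip(u,v,d[m]):
        o,k2=wray(f,a+c0,b+r0)
        ax=np.load(f'pics/{f}.npz')['R']@np.array(camera_params('wrist')['tool_from_camera'])[:3,2]
        pts.append(o+k2*dd/(k2@ax))
    pts=np.array(pts);zt=pts[:,2];t=np.abs(zt-.107)<.004
    print(f,'knob',s[i],np.percentile(zt,[5,50,95]).round(4),t.sum(),pts[t].mean(0).round(4),np.ptp(pts[t],0).round(4))
im=cv2.imread('pics/w2.png')
```

```text
pin [ 0.5185 -0.2403  0.0965] res 0.0001 [array([ 0.5186, -0.2405]), array([ 0.5183, -0.2407])]
eye [0.5351 0.0883 0.0721] res 0.0 [array([0.535 , 0.0883]), array([0.5351, 0.0882])]
low [0.6058 0.0962 0.0438] res 0.0001 [array([0.6054, 0.0962]), array([0.6059, 0.0966])]
pivot [ 0.5843 -0.0438  0.0712] res 0.0005 [array([ 0.5846, -0.0437]), array([ 0.5839, -0.0428])]
w2 knob [ 18   8  16  23 264] [0.085  0.1065 0.1079] 195 [0.56   0.0242 0.1067] [0.0137 0.0153 0.0055]
w3 knob [ 13  12  16  27 322] [0.0788 0.1035 0.1077] 163 [0.5605 0.0246 0.1067] [0.0137 0.0153 0.0054]
```

```bash
cat >> h.py <<'E'
PIV=np.array([.5843,-.0435])
def knob(th_dir): return PIV+.0695*np.array([np.cos(th_dir),np.sin(th_dir)])
E
python3 - <<'E'
from h import *
a0=np.deg2rad(110.45);a1=np.deg2rad(81.35);k=np.array([.5600,.0240])
r=np.linalg.norm(k-PIV);a0=np.arctan2(*(k-PIV)[::-1]);print(r,np.rad2deg(a0))
movep([*k,.18],R(a0-np.pi/2)); command_gripper(.045,40)
print('hit',move_l([*k,.103],feed=.1,until_force=15)); command_gripper(0,40)
s=sense();print(s['finger_gap'],s['position'],s['wrist_force'])
if .013<s['finger_gap']<.019:
    for a in np.linspace(np.deg2rad(110.45),a1,9)[1:]:
        p=PIV+r*np.array([np.cos(a),np.sin(a)]);move_l([*p,.103],R(a-np.pi/2),feed=.05)
    s=sense();print(s['position'],s['wrist_force'],s['finger_gap'])
    command_gripper(.045); s=sense();print(s['wrist_force'],s['time_s'])
    move_l([*s['position'][:2],.2],feed=.2); movep([.60,.06,.22],R(YAW)); wsave('v0'); movep([.58,.09,.22],R(YAW));wsave('v1')
    print(sense()['time_s'])
L=lambda f,r,c,h,w,W,H:cv2.resize(cv2.imread(f'pics/{f}.png')[r:r+h,c:c+w],(W,H),interpolation=cv2.INTER_CUBIC)
cv2.imwrite('pics/m3.png',np.hstack([L('v0',0,170,300,200,400,600),L('v1',0,170,300,200,400,600)]))
E
```

```text
0.07174078338016668 109.79887635452492
hit False
0.014871555723776778 [0.5605426  0.02406199 0.10376483] [-0.16849531  0.93656365  4.75717329]
[0.59576656 0.02808756 0.10376203] [0.36302028 0.63956515 6.0076105 ] 0.015115314801273911
[ 0.19527697  0.34512764 -0.70409356] 8.35
9.6333
```

View pics/m3.png

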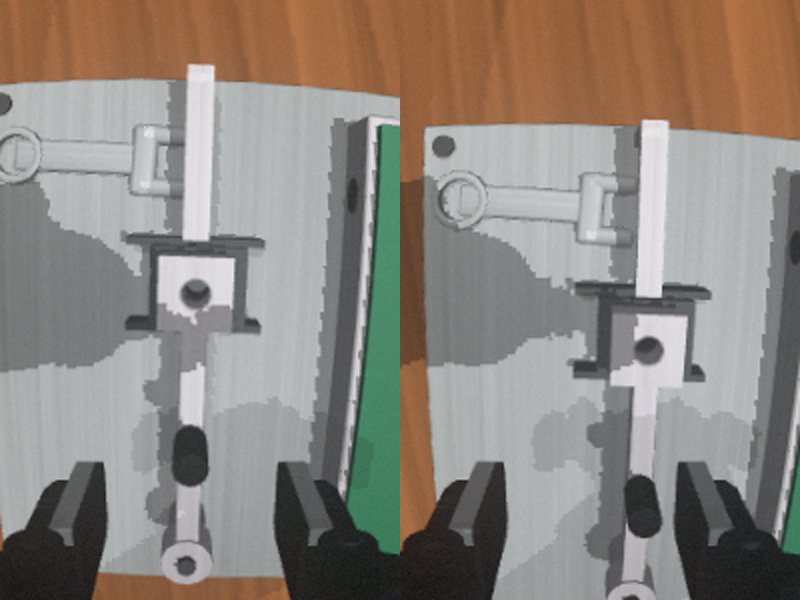

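Run:
```python
from h import *
p,e=tri(wray('v0',268,146.5),wray('v1',294.5,174.5));print(p,e,wplane('v0',268,146.5,.072),wplane('v1',294.5,174.5,.072))
# refine: dark blob centroid in hole
for f,c,r in(('v0',268,146),('v1',294,174)):
    g=cv2.imread(f'pics/{f}.png').mean(2)[r-12:r+13,c-12:c+13]
    k,l,s,ce=cv2.connectedComponentsWithStats((g<130).astype(np.uint8));i=l[12,12]
    print(f,s[i],ce[i]+[c-12,r-12],wplane(f,*(ce[i]+[c-12,r-12]),.072))
# dark lower-knuckle edges along row of the hole
    row=cv2.imread(f'pics/{f}.png').mean(2)[r,c-35:c+36].astype(int);print(c-35,row.tolist())
```

```text
[0.60492506 0.09654499 0.0705794 ] 0.00015258630432036794 [0.60481132 0.09665395 0.072     ] [0.60494217 0.096993   0.072     ]
v0 [  5   6  14  15 159] [267.43396226 146.71698113] [0.6042864  0.09651041 0.072     ]
233 [123, 125, 124, 130, 129, 129, 129, 132, 129, 126, 122, 101, 72, 74, 72, 137, 200, 215, 213, 212, 216, 217, 213, 212, 215, 218, 196, 143, 100, 89, 73, 61, 60, 60, 65, 65, 66, 67, 59, 62, 66, 110, 162, 208, 220, 223, 222, 223, 222, 223, 220, 221, 222, 173, 109, 99, 100, 102, 102, 103, 176, 181, 179, 181, 185, 185, 188, 181, 186, 185, 182]
v1 [  4   6  16  14 163] [293.36196319 174.88957055] [0.60386834 0.09673306 0.072     ]
259 [188, 191, 191, 190, 156, 128, 126, 128, 125, 96, 72, 75, 72, 71, 71, 76, 109, 134, 138, 137, 139, 137, 136, 136, 136, 137, 139, 124, 91, 66, 66, 63, 65, 60, 63, 65, 69, 77, 87, 94, 93, 94, 123, 206, 217, 220, 221, 222, 220, 221, 219, 219, 220, 189, 102, 99, 106, 142, 183, 184, 186, 186, 187, 191, 188, 187, 183, 186, 187, 182, 182]
```

Run:
```python
from h import *
for f,r,a,b,c,d in(('v0',146,244.4,292.5,247.9,286.2),('v1',174,268.4,316.3,275.2,312.3)):
    A,B=wplane(f,a,r,.046),wplane(f,b,r,.046);C,D=wplane(f,c,r,.072),wplane(f,d,r,.072)
    print(f,'low',(A+B)[:2]/2,np.linalg.norm(A-B),'up',(C+D)[:2]/2,np.linalg.norm(C-D))
```

```text
v0 low [0.60517183 0.09352067] 0.047429073205104706 up [0.60402303 0.09724897] 0.03436023374977073
v1 low [0.60490393 0.0912606 ] 0.04854276648706043 up [0.60439319 0.09754334] 0.034229753611809494
```

Run:
```python
from h import *
p=np.array([.5185,-.2403]);th=-.2
movep([.58,0,.25],R(YAW)); movep([*p,.19],R(th)); command_gripper(.045,90)
print('hit',move_l([*p,.094],feed=.1,until_force=10)); s=sense();print(s['position'],s['wrist_force'])
command_gripper(0,90); s=sense();print(s['finger_gap'],s['position'],s['wrist_force'])
if .009<s['finger_gap']<.015:
    print('lift hit',move_l([*p,.18],feed=.08,until_force=15)); s=sense();print(s['finger_gap'],s['wrist_force'])
    move_l([*p,.25],feed=.15); wsave('g0')
    movep([.6052,.0964,.21],R(YAW)); wsave('g1'); print(sense()['time_s'],sense()['wrist_force'])
L=lambda f,r,c,h,w,W,H:cv2.resize(cv2.imread(f'pics/{f}.png')[r:r+h,c:c+w],(W,H),interpolation=cv2.INTER_CUBIC)
cv2.imwrite('pics/m4.png',L('g1',120,150,264,224,510,600))
```

```text
hit False
[ 0.5190722  -0.24045228  0.094632  ] [ 0.02389686 -0.10007803 -0.42756366]
0.008742064887404645 [ 0.51886596 -0.24047378  0.09476733] [-1.61532584  0.06047157  5.73223356][ WARN:0@6.013] global loadsave.cpp:275 findDecoder imread_('pics/g1.png'): can't open/read file: check file path/integrity
Traceback (most recent call last):
TypeError: 'NoneType' object is not subscriptable
```

Run:
```python
from h import *
p=sense()['position'][:2]
print('lift hit',move_l([*p,.18],feed=.08,until_force=15)); s=sense();print(s['finger_gap'],s['wrist_force'])
move_l([*p,.25],feed=.15); wsave('g0')
movep([.6052,.0964,.21],R(YAW)); wsave('g1'); print(sense()['time_s'],sense()['wrist_force'],sense()['position'])
L=lambda f,r,c,h,w,W,H:cv2.resize(cv2.imread(f'pics/{f}.png')[r:r+h,c:c+w],(W,H),interpolation=cv2.INTER_CUBIC)
cv2.imwrite('pics/m4.png',L('g1',120,150,264,224,510,600))
```

```text
lift hit False
0.009062706607497287 [ 0.263494    0.04271562 -1.29477966]
16.1083 [-0.03898335 -0.33143629 -0.849269  ] [0.60563701 0.09385411 0.20993818]
```

View pics/m4.png

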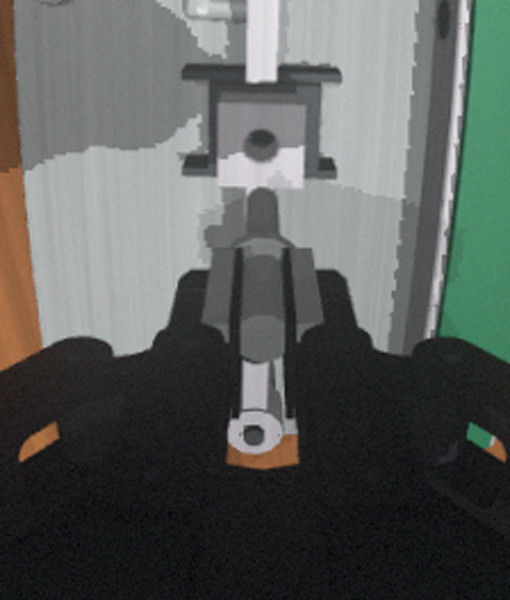

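Run:
```python
from h import *
s=sense();print(s['position'],s['tcp_rot'].round(4).tolist(),s['qd'].round(4))
q=np.load('pics/g1.npz');print('at pic',q['p'])
R0=q['R']
for n,u,v,z in(('tipedge',262,187,.126),('eye',261,144,.072),('headtop',264,337,.211)):
    print(n,wplane('g1',150+u/2.277,120+v/2.273,z).round(4))
move_l([.6052,.0964,.185],R(YAW),feed=.05);sleep(.3);s=sense();print(s['position'],s['tcp_rot'].round(4).tolist());wsave('g2')
L=lambda f,r,c,h,w,W,H:cv2.resize(cv2.imread(f'pics/{f}.png')[r:r+h,c:c+w],(W,H),interpolation=cv2.INTER_CUBIC)
cv2.imwrite('pics/m5.png',L('g2',150,200,120,130,650,600))
```

```text
[0.60563701 0.09385411 0.20993818] [[0.0001, 0.1133, 0.9936], [-0.0014, 0.9936, -0.1133], [-1.0, -0.0014, 0.0002]] [ 0.0066 -0.0023 -0.0023 -0.0011 -0.0043  0.0003 -0.0015]
at pic [0.60552794 0.09410291 0.20981494]
tipedge [0.6051 0.0976 0.126 ]
eye [0.6046 0.0969 0.072 ]
headtop [0.6052 0.095  0.211 ]
[0.60532603 0.09646523 0.18526443] [[0.0005, 0.1098, 0.994], [0.0, 0.994, -0.1098], [-1.0, 0.0001, 0.0005]]
```

View pics/m5.png

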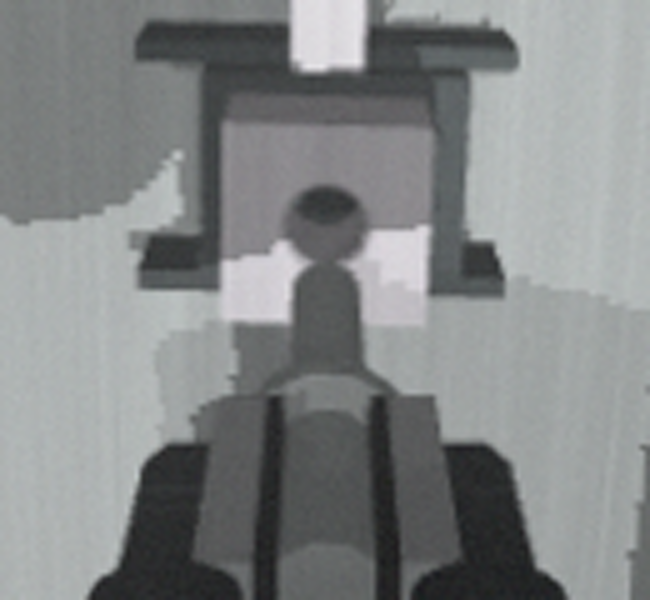

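Run:
```python
from h import *
x,y=.6052,.0967
print('a',move_l([x,y,.160],feed=.05)); s=sense();print(s['position'],s['wrist_force'])
for z,f in((.134,5),(.121,5)):   # tip .050, .037
    h=move_l([x,y,z],feed=.02,until_force=f);s=sense();print(z,h,s['position'],s['wrist_force'],s['ft_torque'],s['time_s'])
    if h:break
```

```text
a False
[0.60523875 0.0967836  0.15986281] [ 0.77012289 -0.30162436 -0.87702733]
0.134 False [0.60527242 0.09674427 0.13414326] [ 0.35966049  0.05861478 -0.97993157] [ 0.01202706 -0.02402775  0.00890029] 19.2083
0.121 False [0.60524649 0.09665286 0.12095901] [ 0.15089599 -0.08778293  0.54066737] [-0.03958909 -0.16926565 -0.03882837] 20.0083
```

Run:
```python
from h import *
x,y=.6052,.0967
h=move_l([x,y,.1045],feed=.01,until_force=22);s=sense();print(h,s['position'],s['wrist_force'],s['ft_torque'],s['finger_gap'],s['time_s'])
wsave('p0')
```

```text
False [0.60549579 0.09653424 0.10657535] [-2.54988834 -3.91224649 14.52904845] [-0.93037925  0.75124714  0.01143973] 0.008978454660226072 21.8083
```

Run:
```python
from h import *
x,y=.6052,.0967
for z in(.1038,.1032,.1027):
    h=move_l([x,y,z],feed=.01,until_force=8);s=sense();print(z,h,s['position'].round(5),s['wrist_force'].round(1),s['finger_gap'],s['time_s'])
    if s['wrist_force'][2]>22: break
wsave('p1')
```

```text
0.1038 False [0.60606 0.0965  0.10655] [-3.7 -3.9 16.5] 0.009074588702813396 22.1083
0.1032 False [0.60652 0.09642 0.10655] [-3.4 -5.  19.2] 0.008840867810631021 22.3583
0.1027 False [0.60689 0.09638 0.1065 ] [-3.3 -4.5 22.1] 0.009195261086319696 22.6083
```

Run:
```python
from h import *
s=sense();x,y=s['position'][:2]
move_l([.6052,.0967,.1062],feed=.02);s=sense();print(s['position'],s['wrist_force'])
command_gripper(.04);s=sense();print(s['wrist_force'],s['finger_gap'])
print(move_l([*s['position'][:2],.17],feed=.08,until_force=6));print(sense()['wrist_force'])
movep([.60,.05,.22],R(YAW));sleep(.3);wsave('f0');movep([.59,.09,.24],R(YAW));sleep(.3);wsave('f1');print(sense()['time_s'])
L=lambda f,r,c,h,w,W,H:cv2.resize(cv2.imread(f'pics/{f}.png')[r:r+h,c:c+w],(W,H),interpolation=cv2.INTER_CUBIC)
cv2.imwrite('pics/m6.png',np.hstack([L('f0',60,200,200,130,390,600),L('f1',100,220,200,130,390,600)]))
```

```text
[0.60544775 0.09636075 0.10673164] [-1.09275301 -3.82611607  8.04690569]
[ 0.79250985  0.23347454 -0.24120974] 0.04015525852782322
False
[-0.17957459 -0.03303735 -0.13994859]
25.7167
```

View pics/m6.png

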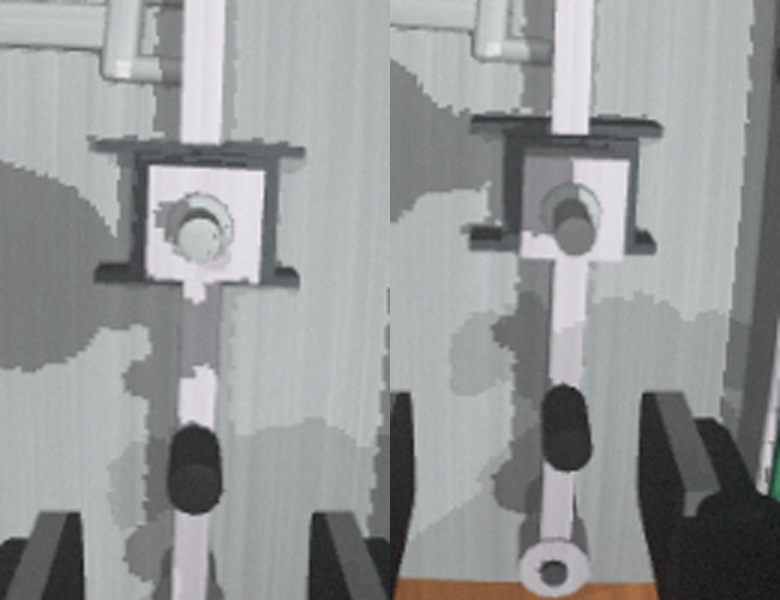

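Run:
```python
from h import *
T=np.array(camera_params('wrist')['tool_from_camera'])
def zd(f,u,v,n=2):
    q=np.load(f'pics/{f}.npz');ax=q['R']@T[:3,2];r=[]
    for a in range(-n,n+1):
        for b in range(-n,n+1):
            o,k=wray(f,u+a,v+b);r.append((o+k*q['d'][int(round(v+b)),int(round(u+a))]/(k@ax))[2])
    return np.round(np.median(r),4)
print(tri(wray('f0',266.7,140),wray('f1',281.7,178.3)))
C=lambda x,y:(200+x/3,60+y/3); D=lambda x,y:(220+(x-390)/3,100+y/3)
print('head',zd('f0',*C(200,240)),zd('f1',*D(575,236)),'knuckle top',zd('f0',*C(160,260)),zd('f1',*D(615,240)),'collar',zd('f0',*C(228,215),0),zd('f1',*D(565,190),0),'knob',zd('f0',*C(193,490)),zd('f1',*D(567,452)))
```

```text
(array([0.60442329, 0.0948544 , 0.10166069]), np.float64(7.094841731957702e-05))
head 0.1074 0.1069 knuckle top 0.0721 0.0718 collar 0.0762 0.0772 knob 0.1074 0.107
```

Run:
```python
from h import *
move_l([.59,.06,.30]);sleep(.2);save('top','topf')
a=cv2.imread('pics/top0.png').astype(int);b=cv2.imread('pics/topf.png').astype(int)
print(sense()['time_s']);finish_job()
```

```text
26.5667
the job is handed in; nothing more can be done
```

I swung the guard leaf across and pushed the straight-headed pin down through both knuckles until its collar was fully home. I then let go and handed the job in at about 26.6 s of the 69 s allowed.

- **Leaf:** I gripped the leaf by its knob and swung it through about 0.51 rad. That put its hole over the lower hole I had measured beforehand, about 6 mm off the slot's middle. The wrist camera then showed the two holes within about 1.2 mm of each other.
- **Pin:** It went about 9 mm into the lower knuckle with almost no force, so it did not miss the hole. The catch followed, and the pin came to a firm stop. The highest upward force I read was 22 N, against the 30 N limit, and z held at 0.1065 m against 0.1068 m expected at home.
- **Checks after letting go:** Depth readings put the pin head top at 107 mm, the collar top at 76–77 mm and the knuckle top at 72 mm. All three match a seated collar.
- **Disagreement:** Triangulating the head top from two views by hand-picked pixels gave 102 mm. I put that down to pixel-picking error, because both depth views and the arm's own reading agree on 107 mm.
- **Not checked:** I took a final overhead picture but did not compare it with the first one. I can say only that no unexpected contact was reported and that the wrench was still lying in place in the last wrist-camera view.

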